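# Feed the windowed plate from the leaning stack to the roller lane

## Robot

A 7-joint arm with a two-finger parallel gripper is mounted at the origin on the work surface. World frame = base frame: x ahead of the robot, y to its left, z up, the work surface at z = 0. Lengths are in m, angles in degrees, forces in N, time in s.
With the tool pointing down it reaches from about 0.425 to 0.95 m from the base axis. Payload 4.7 kg.
Tool frame: the origin (TCP) lies midway between the tips of the shut fingers; the grasp point (between the pads) lies 19 mm behind it; z points along the fingers, y is the line along which they close (so a half turn about z gives the same grasp; the last joint's range is limited). The gripper opens to 87 mm and grips with 3 to 60 N. Pads are 19 mm wide; open, the fingers measure 117 mm over their backs; the gripper's body (75 mm by 190 mm) begins 51 mm behind the grasp point.
Start: joints at [73.688, 26.849, -2.785, 87.806, 1.381, 65.374, -4.715], TCP at [0.171, -0.653, 0.223] pointing down, gripper open.
Joint ranges: [-148.3, 148.3], [-19.14, 114.17], [-79.39, 73.82], [5.75, 140.21], [-59.74, 239.74], [12.07, 113.84], [-152.46, 152.46]. Speed limits (degrees/s): [147.25, 147.25, 180, 180, 180, 180, 180].

## Interface

Orientations are given as [roll, pitch, yaw] about the fixed x, y, z axes, in that order (R = Rz(yaw) Ry(pitch) Rx(roll)).
In Python, from bench import * gives the robot as it stands. The module is installed in compiled form; this text tells all that it offers.
- The arm moves only by the tool servo_tool, never from a script. Its argument "steps" is one flat list of numbers, 5 for each row, row after row: the closure, from 0 (fully open) to 1 (shut), then the shift along the tool's x, y, z in mm, then the turn about the tool's z in rad. A call has 1 to 8 rows; each row shifts and turns the commanded pose from where the row before left it, along the tool's axes as they then stand; what a row does not reach is not made up. A row lasts 1/10 s, in which the tool goes at most 50 mm and 8.59 degrees, less where a joint would pass 70% of its speed; a pose out of reach is approached as far as the arm can. A call with a gripper value outside its range is refused whole. The fingers move at their own pace and stop on an object; the grip force is fixed at half the most. Time passes only in rows, so rows that do not move let the fingers close. It gives the time, the measured TCP pose, the force, the opening and the grip force at its end, in the units of the state.
- observe(): the state, without advancing time (a new reading comes with each control period).
- get_image(name): name is "scene" or "side" or "wrist"; returns a dict with "color" (384x512x3 uint8, red, green, blue), "z_map" (384x512 float32, m along the optical axis (not along the pixel's ray), 0 where there is no reading), "fx", "fy", "cx", "cy" (pixels), "cam_to_world" (4x4, takes a point from camera to world coordinates). Camera axes: x right, y down, z forward; pixel columns grow to the right and rows downward; lengths in m; the calibration is good to about 2 mm. A picture is of the moment at which its call begins.
- hand_in(): hands the job in; it is judged then, once.
Trained networks look in a picture, given as the dict that the camera call returned (one of the last four; its "shot" number tells which), for a name from the list of things; names that differ only in an ending like _2 or _b are one class to them, and where a whole thing is asked for, a point or a joint stands for the part that bears it (a point fixed in the world has none). Each returns a list of dicts, best first, with "score" (0 to 1); they miss things now and then, are a little off and sometimes report something else, mostly with a low value. They report only what shows in the picture. A call takes as long as a camera call.
- spot_in(query, picture): "at" ([column, row] in pixels, amid what is visible of it).
- trace(query, picture): "pixels" (384x512 bool, what is visible of it) and "at" ([column, row] in pixels, amid what is visible of it).
The state is a dict: "t": time; "joint_positions": joint angles; "dq": joint speeds; "tau": joint torques, N m; "tcp_pos": TCP position; "tcp_rot": TCP orientation; "wrist_force": force on the tool from outside, world axes, zero at the start; "ft_torque": the same for the moment, N m; "gripper_width": finger opening in m; "gripper_force": force on a finger pad.
Only numpy, scipy, OpenCV 4.12 (cv2) and the standard library are available. Lean on these libraries where they do the work, as an engineer would, in place of code of your own. Each camera call takes 0.05 s, during which the arm holds its last target. There are 200 camera calls.

## Task

Draw the tall windowed plate out of the stack leaning in the rack, leaving the other plates leaning where they are and everything else on the bench undisturbed. Stand it on its lower edge in the slot at the upper half of the sloped roller lane, setting it gently on the rollers while you still hold it, then let go so that it rolls down by itself and comes to rest against the stop.

Things in the scene. Friction and masses are not known exactly. Their poses are not given: they have to be found in the camera images.
- tall_plate: the plate to move: aluminium, 140 mm wide (its y), 160 tall (its z, up the plate), 10 thick (its x), 0.38 to 0.65 kg (a weak pinch lets it swing), with a window 60 wide, 50 high (45 to 95 above the lower edge), solid above it. Origin: centre of its lower edge face. The only plate that stands above the others, by about 55 mm; always in the middle of the stack, never first or last
- rack: grey rack fixed to the bench: base 150 x 190 x 8 mm and a wall 180 wide, 100 long, tilted 0.25 rad back. Origin: on the bench under the foot of the wall; x out of the wall's face to the plates, y along it, z up; the wall leans to -x, the robot's side. Five plates, each 10 thick, stand on the base touching, and lean loose on the wall, 0.25 to 0.3 rad from upright. An 8 mm lip crosses the base 82 mm from the origin
- deck: frame of the sloped roller lane. x downhill (0.28 rad below level), y across, z square to the rollers (up). Origin: at the face of the end stop, mid-width, at the roller tops' LOWEST setting. Slot 310 mm long (x -310 at the high, open end to 0 at the stop), 18 wide, between blue guides 85 mm high (z), topped by flared lips 39 mm apart at their top, 97 mm up. The stop rises to 135 mm
- lane: the lane's stand, fixed to the bench. Origin: on the bench under mid-lane; -y is downhill. Inside the slot is a clamped height-adjustable bed of steel rollers, 20 mm thick, 31 apart: their tops are 0 to 25 mm above the deck's z = 0, set anew each time and not measured: feel for it. Guides and rollers do not give. The rollers are braked: a plate let go rolls down at a few tenths of a m/s
- plate_a: plain aluminium plate in the leaning stack, 140 wide, 105 tall, always the one against the wall, 10 mm thick; origin: centre of its lower edge face, z up the plate, x its thickness
- plate_b: plain aluminium plate in the leaning stack, 140 wide, 100 tall, 10 mm thick; origin: centre of its lower edge face, z up the plate, x its thickness
- plate_c: plain aluminium plate in the leaning stack, 130 wide, 105 tall, 10 mm thick; origin: centre of its lower edge face, z up the plate, x its thickness
- plate_d: plain aluminium plate in the leaning stack, 140 wide, 95 tall, always the foremost, 10 mm thick; origin: centre of its lower edge face, z up the plate, x its thickness
- bearing: steel ring 84 mm across, 24 high, bystander
- oil: grey plastic bottle 60 mm across, 170 high, bystander
- mallet: hammer lying on the bench, bystander
- spanner: wrench lying on the bench, bystander
- flange: dark steel hub flange 100 mm across, 50 high, bystander
- carton: cardboard carton 90 x 120 x 70 mm, bystander

How it is judged (in metres and radians):
On the way, in this order (a step that is already met when the one before it is completed fails the run):
1. the tall plate is held, lifted off the rack (contact force between the fingers and tall_plate above 1 N and height (world z) of tall_plate above 0.06 m and contact force between tall_plate and rack below 0.05 N), for 0.1 s.
2. still held, the plate stands in the slot in the lane's upper half and touches the rollers (contact force between the fingers and tall_plate above 1 N and contact force between tall_plate and deck above 0.5 N and x of tall_plate in the frame of deck below -0.14 m and z of tall_plate in the frame of deck between -0.012 and 0.045 m and y of tall_plate in the frame of deck between -0.011 and 0.011 m and angle between the y axis of tall_plate and the x axis of deck, either way round below 0.2 rad), for 0.05 s.
3. let go, the plate rolls down the slot by itself, from at least 30 mm short of the stop (contact force between the fingers and tall_plate below 0.05 N and x of tall_plate in the frame of deck below -0.1 m and y of tall_plate in the frame of deck between -0.011 and 0.011 m and z of tall_plate in the frame of deck above -0.012 m and angle between the y axis of tall_plate and the x axis of deck, either way round below 0.2 rad), for 0.05 s.
At the end, for the whole second after the job is handed in: the tall plate stands on the rollers in the slot (lower edge at their height, square within 0.2 rad), its edge within 10 mm of the stop, at rest, released; the other four plates lean in the rack, each less than 0.6 rad from upright and its lower edge within 30 mm of its start (x of tall_plate in the frame of deck between -0.08 and -0.062 m and z of tall_plate in the frame of deck between -0.012 and 0.034 m and contact force between tall_plate and deck above 0.5 N and angle between the z axis of tall_plate and the z axis of deck, either way round below 0.2 rad and linear speed of tall_plate below 0.02 m/s and contact force between the fingers and tall_plate below 0.05 N and y of tall_plate in the frame of deck between -0.011 and 0.011 m and angle between the y axis of tall_plate and the x axis of deck, either way round below 0.2 rad and angle between each of plate_a, plate_b, plate_c, plate_d's own z axis and vertical below 0.6 rad and distance of each of plate_a, plate_b, plate_c, plate_d from where it was at the start of the episode below 0.03 m); the robot touches nothing.
It fails at once if another plate of the stack topples (tilts over 0.7 rad) or is carried off (its lower edge moves over 50 mm) (angle between any of plate_a, plate_b, plate_c, plate_d's own z axis and vertical above 0.7 rad or distance of any of plate_a, plate_b, plate_c, plate_d from where it was at the start of the episode above 0.05 m).
It fails at once if the plate is rammed into the lane (over 28 N) while held (contact force between tall_plate and deck above 28 N and contact force between the fingers and tall_plate above 1 N).
It fails at once if a bystander is pushed more than 30 mm (distance of any of bearing, oil, mallet, spanner, flange, carton from where it was at the start of the episode above 0.03 m).
It also fails if it takes over 64 s, if anything falls off the work surface, if the arm or the gripper's body presses on something with over 40 N, if the wrist force passes 120 N, or if a joint passes its speed limit or range.

## Working session

There is one attempt and no reset: what is moved stays moved. The work goes in short steps, Python scripts to look and compute and a tool call to move; the robot and the scene stay as the last step left them, time stands still between calls to the robot, and variables do not carry over. Pictures are saved under pics/ and viewed, at most 10 in all, crops included, and the job is handed in when it is done.

Besides the shell and the picture viewer there is one more tool, called after "Request:" as a command line: name --argument value ..., lists and objects as JSON in quotes. servo_tool: Moves the arm, as the interface text tells. Its arguments: {"type":"object","properties":{"steps":{"type":"array"}},"required":["steps"]}

```bash
mkdir -p pics; cat > h.py <<'E'
from bench import *
import numpy as np, cv2
from scipy.spatial.transform import Rotation as Ro
def cloud(p):
    z=p["z_map"];v,u=np.mgrid[0:384,0:512]
    P=np.stack([(u-p["cx"])/p["fx"]*z,(v-p["cy"])/p["fy"]*z,z],-1)
    T=p["cam_to_world"];return P@T[:3,:3].T+T[:3,3]
def save(p,n): cv2.imwrite("pics/"+n,p["color"][...,::-1])
E
python3 - <<'E'
from h import *
np.set_printoptions(precision=4,suppress=True)
o=observe();print(o)
im=[]
for n in("scene","side"):
    p=get_image(n);im.append(p["color"]);np.savez(n+".npz",**{k:v for k,v in p.items() if k!="shot"})
    C=cloud(p);print(n,p["cam_to_world"][:3,3],p["fx"])
    for q in("tall_plate","rack","deck","lane","plate_a","oil","carton","flange","bearing","mallet","spanner"):
        for r in trace(q,p)[:4]:
            if r["score"]<.3: continue
            m=r["pixels"]&(p["z_map"]>0);X=C[m]
            if len(X):print(q,round(r["score"],2),np.round(r["at"]),len(X),np.median(X,0),np.percentile(X,2,0),np.percentile(X,98,0))
cv2.imwrite("pics/a.png",cv2.resize(np.vstack(im),None,fx=.78,fy=.78)[...,::-1])
E
```

```text
{'t': 0.0, 'joint_positions': array([73.6893, 26.8957, -2.7839, 87.877 ,  1.383 , 65.3722, -4.7154]), 'dq': array([ 0.1304,  0.0174,  0.0627, -0.0438,  0.0087, -0.0117, -0.0161]), 'tau': array([ -0.0005, -50.7968,  -0.0808, -23.6156,  -0.0614,   0.0379,
         0.0002]), 'tcp_pos': array([ 0.1706, -0.6524,  0.2215]), 'tcp_rot': array([-179.8889,    0.0062,   14.6573]), 'wrist_force': array([-0.1098,  0.4517, -0.2154]), 'ft_torque': array([-0.007 ,  0.0219,  0.0008]), 'gripper_force': 0.0, 'gripper_width': 0.08713621919062715}
scene [1.2008 0.846  0.9673] 457.41587152519395
tall_plate 0.73 [313. 217.] 1019 [0.5462 0.2888 0.1371] [0.5311 0.208  0.0528] [0.5735 0.3427 0.1661]
rack 0.77 [288. 256.] 1351 [0.6072 0.3047 0.0099] [0.507  0.1759 0.001 ] [0.6478 0.3681 0.0987]
deck 0.98 [206. 141.] 2683 [ 0.5638 -0.1511  0.1463] [ 0.5055 -0.3245  0.0295] [0.5892 0.0078 0.219 ]
lane 0.8 [215. 151.] 3704 [ 0.5658 -0.1099  0.121 ] [ 0.5059 -0.3242  0.0013] [0.6194 0.014  0.2156]
oil 0.74 [208. 254.] 655 [0.7813 0.1239 0.0232] [0.7411 0.0793 0.0024] [0.819  0.1578 0.0283]
carton 0.8 [413. 232.] 1
[... 1720 characters left out ...]
e 0.59 [380. 254.] 1273 [ 0.7129 -0.2769  0.0163] [ 0.6786 -0.3147  0.002 ] [ 0.7725 -0.2243  0.0526]
bearing 0.79 [313. 150.] 540 [0.7766 0.1121 0.0233] [0.7373 0.0746 0.0016] [0.8148 0.1523 0.0278]
bearing 0.69 [219. 137.] 207 [0.5407 0.2253 0.104 ] [0.5297 0.2007 0.0149] [0.5591 0.3346 0.1091]
mallet 0.71 [168. 194.] 1080 [0.3519 0.1584 0.0223] [ 0.2696  0.0436 -0.0017] [0.4416 0.2604 0.0277]
mallet 0.39 [217. 131.] 265 [0.5397 0.2289 0.1045] [0.527  0.2004 0.0145] [0.5597 0.3358 0.1412]
spanner 0.75 [213. 132.] 168 [0.53   0.2176 0.1081] [0.5196 0.2011 0.0188] [0.5471 0.3349 0.1135]
spanner 0.72 [343. 199.] 371 [ 0.7562 -0.0846  0.0074] [ 0.682  -0.1272  0.0007] [ 0.8262 -0.0306  0.0111]
```

View pics/a.png

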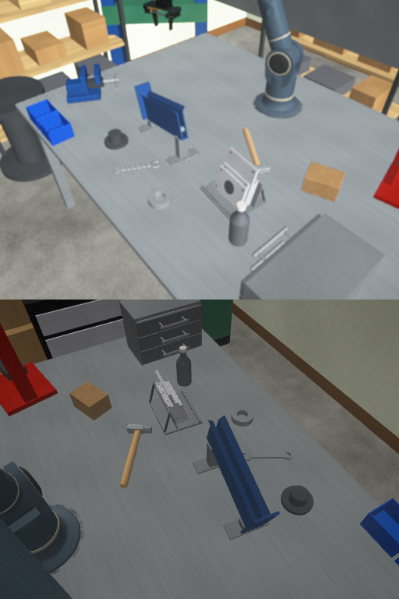

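```bash
cat > f.py <<'E'
from h import *
np.set_printoptions(precision=4,suppress=True)
for n in("scene","side"):
    p=dict(np.load(n+".npz"));C=cloud(p)
    X=C.reshape(-1,3);ok=p["z_map"].ravel()>0
    R=X[ok&(X[:,0]>.45)&(X[:,0]<.65)&(X[:,1]>.15)&(X[:,1]<.40)&(X[:,2]>.118)&(X[:,2]<.3)]
    R=R[~((R[:,0]>.63)&(R[:,1]>.36))]
    c=R.mean(0);w,s,v=np.linalg.svd(R-c);print(n,len(R),c,s/len(R)**.5,v[2],R.min(0),R.max(0))
    yw=np.degrees(np.arctan2(v[0][1],v[0][0]));print("long dir",v[0],yw)
    # deck
    D=X[ok&(X[:,0]>.44)&(X[:,0]<.64)&(X[:,1]>-.36)&(X[:,1]<.05)&(X[:,2]>.02)&(X[:,2]<.3)]
    np.save(n+"_deck.npy",D)
    for lo in np.arange(-.34,.03,.03):
        S=D[(D[:,1]>lo)&(D[:,1]<lo+.03)]
        if len(S)>5: print("y %.3f"%(lo+.015),len(S),S[:,0].min(),S[:,0].max(),"ztop",np.percentile(S[:,2],[50,90,99]))
    a=p["color"][70:200,170:330] if n=="side" else p["color"][160:300,230:380]
    cv2.imwrite(f"pics/c_{n}.png",cv2.resize(a,None,fx=4,fy=4)[...,::-1])
E
python3 f.py
```

```text
scene 836 [0.5434 0.2784 0.1445] [0.0419 0.0158 0.0027] [ 0.9423 -0.0887  0.3227] [0.5202 0.2027 0.118 ] [0.5601 0.3451 0.1682]
long dir [ 0.0966  0.9953 -0.0088] 84.4540105462849
y -0.325 287 0.49841307805840807 0.5730275094367132 ztop [0.16   0.1778 0.1823]
y -0.295 301 0.5028476864799216 0.5753113787951515 ztop [0.0998 0.1413 0.1551]
y -0.265 171 0.5172232575091672 0.5700722418078593 ztop [0.1091 0.152  0.1624]
y -0.235 168 0.5226131402238258 0.5736588013345337 ztop [0.1175 0.1621 0.1696]
y -0.205 176 0.5256970653493206 0.5760161035422445 ztop [0.1339 0.1694 0.1764]
y -0.175 172 0.5277580333121205 0.579908755336923 ztop [0.1441 0.1782 0.1862]
y -0.145 183 0.534216442302598 0.5839498723508141 ztop [0.1504 0.1891 0.1952]
y -0.115 199 0.5348181965967675 0.5886664640950228 ztop [0.1602 0.1967 0.205 ]
y -0.085 208 0.5384781468911175 0.591128394628533 ztop [0.1712 0.2069 0.2137]
y -0.055 217 0.5406718248297905 0.5972920180532074 ztop [0.1765 0.215  0.2237]
y -0.025 406 0.5452345591980858 0.6009332108551135 ztop [0.1693 0.2193 0.2295]
y 0.005 517 0.5552519731445512 0.5987952645235805 zto
[... 445 characters left out ...]
35 552 0.5168679756904162 0.5726853896832762 ztop [0.1391 0.1659 0.1707]
y -0.205 517 0.5193094255652762 0.5757422778393634 ztop [0.1521 0.1744 0.1803]
y -0.175 491 0.5237072239704925 0.5810111173131911 ztop [0.1592 0.1831 0.1883]
y -0.145 476 0.5279135719647956 0.5831378210966276 ztop [0.1699 0.1919 0.1981]
y -0.115 457 0.5312151064650336 0.586271011454795 ztop [0.1766 0.2006 0.2071]
y -0.085 453 0.5358248411043045 0.5900389949699729 ztop [0.1848 0.2088 0.2141]
y -0.055 431 0.539123516042509 0.5958602331098358 ztop [0.1937 0.2179 0.2235]
y -0.025 552 0.5432989292596264 0.5994033149664215 ztop [0.1666 0.2228 0.23  ]
y 0.005 148 0.5529010415647306 0.584534435986507 ztop [0.1158 0.1756 0.188 ]
```

View pics/c_scene.png

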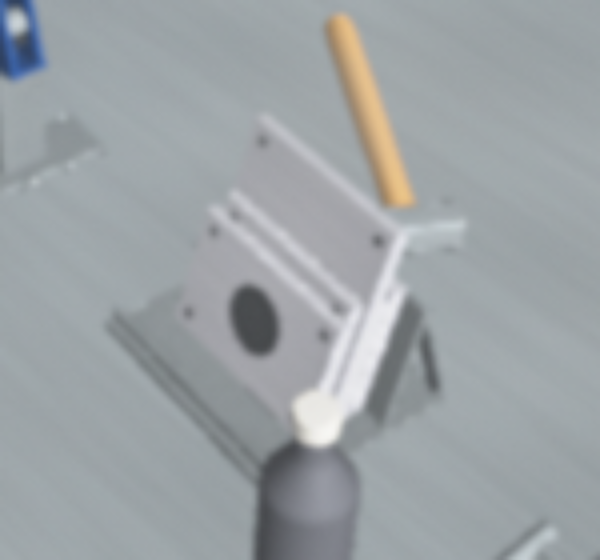

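The crop shows the tall plate, with two plates in front and two behind, leaning toward the robot. I'll lift, turn and look from above.

Request:
servo_tool --steps '[0, 0, 0, -50, -0.14, 0, 0, 0, -50, -0.14, 0, 0, 0, -50, -0.14, 0, 0, 0, 0, -0.14, 0, 0, 0, 0, -0.14, 0, 0, 0, 0, -0.14, 0, 0, 0, 0, -0.14, 0, 0, 0, 0, -0.14]'

```text
t: 2.0
tcp_pos: [0.1708, -0.653, 0.3726]
tcp_rot: [180.0, 0.0, 79.2]
wrist_force: [0.3, 0.5, 1.0]
gripper_width: 0.0871
gripper_force: 0.0
```

Request:
servo_tool --steps '[0, 0, 0, 0, -0.1, 0, 0, 45, 0, 0, 0, 10, 45, 0, 0, 0, 20, 40, 0, 0, 0, 30, 35, 0, 0, 0, 35, 30, 0, 0, 0, 40, 25, 0, 0, 0, 40, 25, 0, 0]'

```text
t: 2.8
tcp_pos: [0.4324, -0.5006, 0.3724]
tcp_rot: [180.0, -0.0, 84.6]
wrist_force: [0.5, -0.7, -0.1]
gripper_width: 0.087
gripper_force: 0.0
```

Request:
servo_tool --steps '[0, 40, 25, 0, 0, 0, 40, 25, 0, 0, 0, 45, 20, 0, 0, 0, 45, 20, 0, 0, 0, 45, 15, 0, 0, 0, 45, 10, 0, 0, 0, 45, 5, 0, 0, 0, 45, 0, 0, 0]'

```text
t: 3.6
tcp_pos: [0.5845, -0.1631, 0.3724]
tcp_rot: [180.0, -0.0, 84.6]
wrist_force: [-0.0, -0.1, 0.2]
gripper_width: 0.0869
gripper_force: 0.0
```

Request:
servo_tool --steps '[0, 0, 0, 0, 0]'

```text
t: 3.7
tcp_pos: [0.585, -0.1557, 0.3735]
tcp_rot: [179.9, -0.2, 85.3]
wrist_force: [-0.1, 0.4, 0.2]
gripper_width: 0.0876
gripper_force: 0.0
```

```bash
python3 - <<'E'
from h import *
np.set_printoptions(precision=4,suppress=True)
p=get_image("wrist");np.savez("w1.npz",**{k:v for k,v in p.items() if k!="shot"});save(p,"w1.png")
print(p["cam_to_world"],p["fx"],observe()["tcp_pos"],observe()["tcp_rot"])
E
```

```text
[[ 0.9967 -0.0791 -0.019   0.5902]
 [-0.0813 -0.9661 -0.2452 -0.0875]
 [ 0.001   0.2459 -0.9693  0.5355]
 [ 0.      0.      0.      1.    ]] 296.7035658386511 [ 0.5846 -0.1604  0.3733] [179.9385  -0.0447  84.9988]
```

View pics/w1.png

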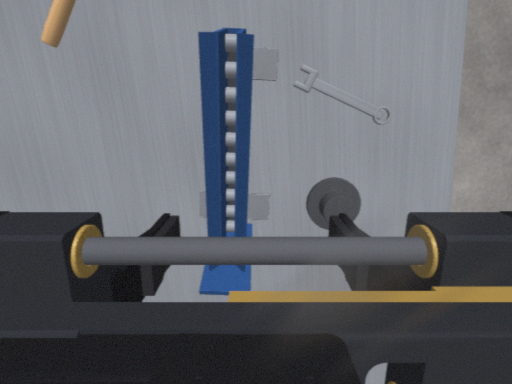

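```bash
python3 - <<'E'
from h import *
np.set_printoptions(precision=4,suppress=True)
p=dict(np.load("w1.npz"));C=cloud(p);c=p["color"].astype(int)
blue=(c[...,2]-c[...,0]>40)
mid=[];L=[]
for r in range(36,236,4):
    cols=np.where(blue[r,190:265])[0]+190
    if len(cols)<8: continue
    a,b=cols.min(),cols.max()
    g=[k for k in range(a,b) if not blue[r,k]]
    if g:
        g0,g1=min(g),max(g); m=(g0+g1)//2
        print(r,a,g0,g1,b,"L",C[r,a+1],"g",C[r,g0-1],"mid",C[r,m],"g1",C[r,g1+1],"R",C[r,b-1])
for r in (245,260,275,285):
    cols=np.where(blue[r,190:265])[0]+190
    if len(cols):print("stop",r,cols.min(),cols.max(),C[r,cols.min()+2],C[r,(cols.min()+cols.max())//2],C[r,cols.max()-2])
E
```

```text
36 199 224 236 253 L [ 0.5455 -0.0139  0.2295] g [0.5619 0.0004 0.161 ] mid [0.5695 0.0018 0.1519] g1 [ 0.5798 -0.0136  0.2156] R [ 0.5943 -0.0177  0.2286]
40 199 222 236 253 L [ 0.5448 -0.017   0.2279] g [ 0.5608 -0.0082  0.1813] mid [ 0.5678 -0.0023  0.1518] g1 [ 0.5794 -0.0171  0.2154] R [ 0.594  -0.021   0.2279]
44 199 222 236 252 L [ 0.544  -0.0199  0.2254] g [ 0.5602 -0.0118  0.1793] mid [ 0.5673 -0.0065  0.1508] g1 [ 0.579  -0.0205  0.2146] R [ 0.5928 -0.0244  0.228 ]
48 199 224 236 252 L [ 0.5439 -0.0239  0.2278] g [ 0.5602 -0.0115  0.1568] mid [ 0.5678 -0.0101  0.1463] g1 [ 0.5786 -0.0238  0.2124] R [ 0.5925 -0.0276  0.2264]
52 200 226 235 252 L [ 0.5441 -0.0271  0.2256] g [ 0.5602 -0.0112  0.1315] mid [ 0.5663 -0.0112  0.1288] g1 [ 0.5772 -0.0273  0.2121] R [ 0.5922 -0.031   0.2258]
56 200 227 235 252 L [ 0.5432 -0.0301  0.2224] g [ 0.5599 -0.0134  0.1171] mid [ 0.567  -0.0156  0.1266] g1 [ 0.5768 -0.0306  0.2098] R [ 0.5919 -0.0344  0.2247]
60 200 226 235 252 L [ 0.5429 -0.0339  0.2235] g [ 0.5592 -0.0204  0.1305] mid [ 0.5651 -0.0199  0.1248] g1 [ 0.5764 -0.0345  0.2103] 
[... 6351 characters left out ...]
5684 -0.2163  0.172 ]
220 207 226 234 246 L [ 0.5195 -0.2187  0.1697] g [ 0.5295 -0.2538  0.0781] mid [ 0.5359 -0.2601  0.0628] g1 [ 0.5532 -0.2271  0.1546] R [ 0.5678 -0.2224  0.1704]
224 208 225 234 252 L [ 0.5195 -0.2256  0.1663] g [ 0.5294 -0.2544  0.0946] mid [ 0.5346 -0.2636  0.0721] g1 [ 0.5523 -0.2342  0.1511] R [ 0.5695 -0.2815  0.0336]
228 208 225 234 251 L [ 0.5183 -0.2323  0.1636] g [ 0.5285 -0.2616  0.0933] mid [ 0.5339 -0.2704  0.0727] g1 [ 0.5516 -0.2405  0.1499] R [ 0.5675 -0.2852  0.0429]
stop 275 202 250 [ 0.5007 -0.3072  0.1535] [ 0.5318 -0.3111  0.1513] [ 0.5634 -0.3143  0.1503]
stop 285 200 250 [ 0.5001 -0.3123  0.1709] [ 0.5315 -0.3161  0.169 ] [ 0.5634 -0.3182  0.1699]
```

Request:
servo_tool --steps '[0, 46, -9, 0, 0, 0, 46, -9, 0, 0, 0, 46, -9, 0, 0, 0, 46, -9, 0, 0, 0, 46, -9, 0, 0, 0, 46, -9, 0, 0, 0, 46, -9, 0, 0, 0, 46, -9, 0, 0]'

```text
t: 4.55
tcp_pos: [0.5478, 0.208, 0.3726]
tcp_rot: [179.9, 0.0, 84.4]
wrist_force: [1.5, -0.1, 0.3]
gripper_width: 0.0872
gripper_force: 0.0
```

Request:
servo_tool --steps '[0, 0, 0, 0, 0, 0, 0, 0, 0, 0]'

```text
t: 4.75
tcp_pos: [0.5475, 0.2079, 0.3723]
tcp_rot: [180.0, 0.0, 84.6]
wrist_force: [0.7, -1.3, 0.2]
gripper_width: 0.087
gripper_force: 0.0
```

```bash
python3 - <<'E'
from h import *
np.set_printoptions(precision=4,suppress=True)
p=get_image("wrist");np.savez("w2.npz",**{k:v for k,v in p.items() if k!="shot"});save(p,"w2.png")
print(p["cam_to_world"][:3,3],observe()["tcp_pos"],observe()["tcp_rot"],observe()["joint_positions"])
C=cloud(p);X=C.reshape(-1,3)
# plate profile: bins along plate direction, section in rack frame
for yl in (.23,.25,.27,.29,.31,.33):
    S=X[(abs(X[:,1]-yl)<.004)&(X[:,0]>.47)&(X[:,0]<.68)&(X[:,2]>.02)&(X[:,2]<.3)]
    S=S[np.argsort(S[:,0])];b=np.arange(.49,.62,.006)
    print(yl,[(round(k,3),round(np.percentile(S[(S[:,0]>=k)&(S[:,0]<k+.006),2],90),3)) for k in b if ((S[:,0]>=k)&(S[:,0]<k+.006)).sum()>0])
T=X[(X[:,2]>.145)&(X[:,2]<.3)&(X[:,0]>.47)&(X[:,0]<.62)&(X[:,1]>.15)&(X[:,1]<.37)]
print(len(T),T.min(0),T.max(0))
E
```

```text
[0.5538 0.2768 0.534 ] [0.5481 0.2064 0.3723] [179.9857   0.079   84.4317] [  4.8207  17.0591 -38.6352  86.2632  10.7756  80.4635 -39.945 ]
0.23 [(np.float64(0.508), np.float64(0.104)), (np.float64(0.514), np.float64(0.136)), (np.float64(0.52), np.float64(0.163)), (np.float64(0.526), np.float64(0.164)), (np.float64(0.532), np.float64(0.154)), (np.float64(0.538), np.float64(0.133)), (np.float64(0.544), np.float64(0.111)), (np.float64(0.55), np.float64(0.112)), (np.float64(0.556), np.float64(0.107)), (np.float64(0.562), np.float64(0.101)), (np.float64(0.568), np.float64(0.1)), (np.float64(0.574), np.float64(0.078)), (np.float64(0.58), np.float64(0.058)), (np.float64(0.586), np.float64(0.035)), (np.float64(0.592), np.float64(0.02))]
0.25 [(np.float64(0.508), np.float64(0.104)), (np.float64(0.514), np.float64(0.11)), (np.float64(0.52), np.float64(0.163)), (np.float64(0.526), np.float64(0.164)), (np.float64(0.532), np.float64(0.161)), (np.float64(0.538), np.float64(0.141)), (np.float64(0.544), np.float64(0.12)), (np.float64(0.55), np.float64(0.111)), (np.float64(0.556), np.float64(0.112))
[... 1957 characters left out ...]
.066)), (np.float64(0.592), np.float64(0.046)), (np.float64(0.598), np.float64(0.023))]
0.33 [(np.float64(0.52), np.float64(0.109)), (np.float64(0.526), np.float64(0.163)), (np.float64(0.532), np.float64(0.164)), (np.float64(0.538), np.float64(0.164)), (np.float64(0.544), np.float64(0.148)), (np.float64(0.55), np.float64(0.126)), (np.float64(0.556), np.float64(0.11)), (np.float64(0.562), np.float64(0.111)), (np.float64(0.568), np.float64(0.102)), (np.float64(0.574), np.float64(0.101)), (np.float64(0.58), np.float64(0.094)), (np.float64(0.586), np.float64(0.075)), (np.float64(0.592), np.float64(0.055)), (np.float64(0.598), np.float64(0.033))]
1520 [0.5179 0.2077 0.145 ] [0.5464 0.3471 0.1656]
```

View pics/w2.png

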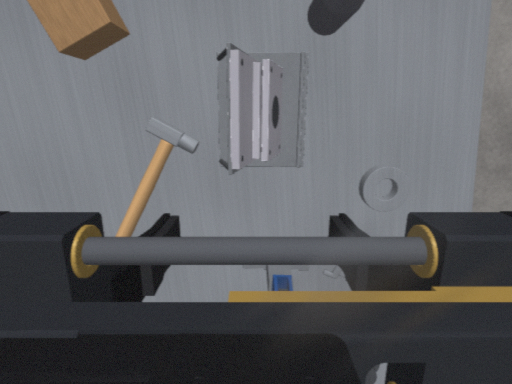

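Request:
servo_tool --steps '[0, 38, -10, 0, 0.01, 0, 38, -10, 0, 0, 0, 0, 0, 40, 0, 0, 0, 0, 40, 0, 0, 0, 0, 40, 0, 0, 0, 0, 40, 0, 0, 0, 0, 40, 0, 0, 0, 0, 20, 0]'

```text
t: 5.6
tcp_pos: [0.5351, 0.2809, 0.1485]
tcp_rot: [-179.8, 0.3, 83.7]
wrist_force: [0.1, 1.1, 0.5]
gripper_width: 0.087
gripper_force: 0.0
```

Request:
servo_tool --steps '[0, 0, 0, 0, 0, 0, 0, 0, 0, 0]'

```text
t: 5.8
tcp_pos: [0.5364, 0.2841, 0.153]
tcp_rot: [180.0, 0.0, 83.8]
wrist_force: [0.9, 0.7, 0.1]
gripper_width: 0.0866
gripper_force: 0.0
```

Request:
servo_tool --steps '[0, 0, 0, 13, 0, 0, 0, 0, 13, 0, 0.75, 0, 0, 0, 0, 0.75, 0, 0, 0, 0, 0.75, 0, 0, 0, 0, 0.75, 0, 0, 0, 0]'

```text
t: 6.4
tcp_pos: [0.5351, 0.2861, 0.127]
tcp_rot: [179.9, -0.0, 84.0]
wrist_force: [0.9, 0.2, 0.6]
gripper_width: 0.063
gripper_force: 0.0
```

```bash
python3 - <<'E'
from h import *
o=observe();print(o["tcp_pos"],o["gripper_width"],o["gripper_force"],o["wrist_force"])
p=get_image("side");cv2.imwrite("pics/s2.png",cv2.resize(p["color"][60:180,150:310],None,fx=4,fy=4,interpolation=cv2.INTER_CUBIC)[...,::-1])
E
```

```text
[0.53514786 0.28608751 0.12704888] 0.0630499903570351 0.0 [0.94920866 0.16690321 0.56619118]
```

View pics/s2.png

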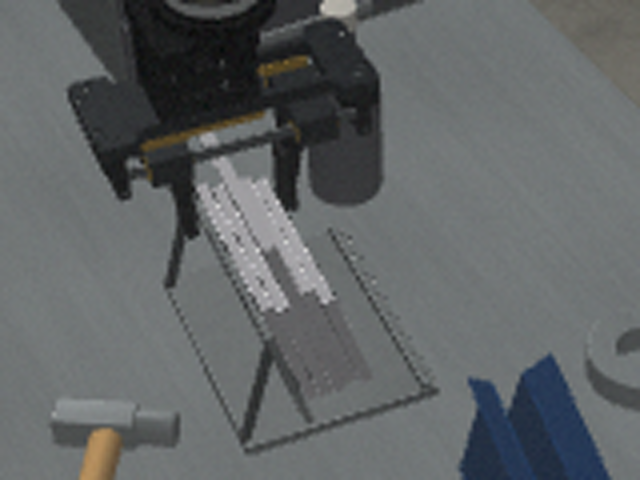

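The fingers straddle the tall plate's top (crop ~(190,200) and (285,190)), clear of the others. Closing.

Request:
servo_tool --steps '[0.8, 0, 0, 0, 0, 0.8, 0, 0, 0, 0, 0.8, 0, 0, 0, 0, 0.8, 0, 0, 0, 0, 0.8, 0, 0, 0, 0, 0.8, 0, 0, 0, 0, 0.8, 0, 0, 0, 0, 0.8, 0, 0, 0, 0]'

```text
t: 7.25
tcp_pos: [0.5374, 0.2854, 0.127]
tcp_rot: [179.7, -0.1, 84.0]
wrist_force: [5.4, -0.1, -2.0]
gripper_width: 0.0182
gripper_force: 22.9
```

Request:
servo_tool --steps '[1, 0, 0, 0, 0, 1, 0, 0, 0, 0, 1, 0, 0, 0, 0]'

```text
t: 7.55
tcp_pos: [0.5379, 0.2853, 0.1271]
tcp_rot: [179.7, -0.1, 84.0]
wrist_force: [6.2, -0.5, -1.8]
gripper_width: 0.0177
gripper_force: 28.5
```

Request:
servo_tool --steps '[1, 0, -1, -5, 0, 1, 0, -2, -7, 0, 1, 0, -3, -10, 0, 1, 0, -3, -10, 0, 1, 0, 0, 0, 0]'

```text
t: 8.05
tcp_pos: [0.5299, 0.2854, 0.1599]
tcp_rot: [179.5, -0.0, 83.9]
wrist_force: [7.1, -1.6, -0.5]
gripper_width: 0.0167
gripper_force: 29.2
```

```bash
cat > sec.py <<'E'
from h import *
import sys
p=get_image("scene");X=cloud(p).reshape(-1,3)
o=observe();print(o["tcp_pos"],o["gripper_width"],o["gripper_force"],o["wrist_force"])
cv2.imwrite("pics/%s.png"%sys.argv[1],cv2.resize(p["color"][130:290,220:390],None,fx=3.5,fy=3.5,interpolation=cv2.INTER_CUBIC)[...,::-1])
E
python3 sec.py l1
```

```text
[0.52993433 0.28551343 0.15978314] 0.01705956060641579 29.23184584826231 [ 6.76549489e+00 -1.28465788e+00 -9.79442009e-04]
```

View pics/l1.png

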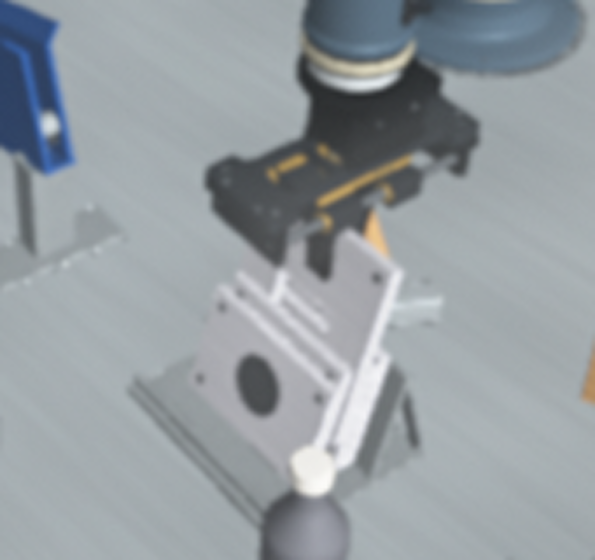

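Request:
servo_tool --steps '[1, 0, -3, -10, 0, 1, 0, -3, -10, 0, 1, 0, -3, -10, 0, 1, 0, -3, -10, 0, 1, 0, -3, -10, 0, 1, 0, -3, -10, 0, 1, 0, 0, 0, 0]'

```text
t: 8.8
tcp_pos: [0.5124, 0.2872, 0.22]
tcp_rot: [179.5, -0.0, 83.9]
wrist_force: [7.6, -1.3, 1.5]
gripper_width: 0.0172
gripper_force: 29.7
```

Request:
servo_tool --steps '[1, 0, -2, -15, 0, 1, 0, -2, -15, 0, 1, 0, -2, -15, 0, 1, 0, 0, -20, 0, 1, 0, 0, -30, 0, 1, 0, 0, -30, 0, 1, 0, 0, -30, 0, 1, 0, 0, 0, 0]'

```text
t: 9.6
tcp_pos: [0.5024, 0.2913, 0.3775]
tcp_rot: [179.7, -0.3, 84.1]
wrist_force: [0.1, 0.5, -5.6]
gripper_width: 0.0097
gripper_force: 30.0
```

```bash
python3 sec.py l2
```

```text
[0.50160351 0.29026563 0.37452151] 0.009686980410164983 29.997684792615473 [ 0.0693202  -0.7446447  -6.88219448]
```

View pics/l2.png

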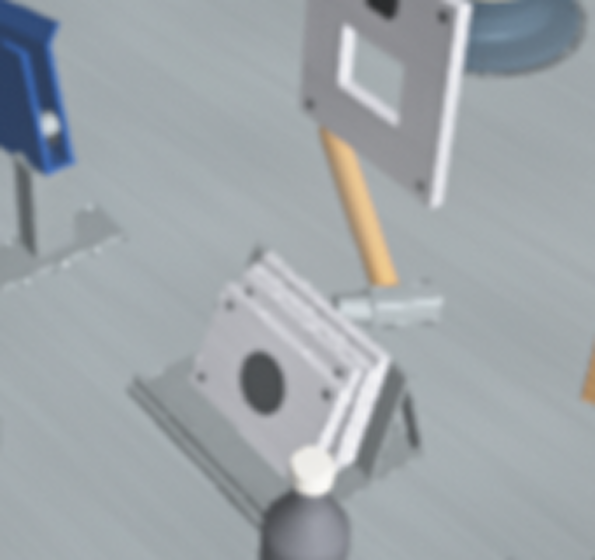

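The plate came out squared to the pads; the four others lean as before. Carrying it over the lane.

Request:
servo_tool --steps '[1, 0, 0, -25, 0.023, 1, -15, 4, 0, 0, 1, -30, 8, 0, 0, 1, -30, 8, 0, 0, 1, -30, 8, 0, 0, 1, -30, 8, 0, 0, 1, -30, 8, 0, 0, 1, -30, 8, 0, 0]'

```text
t: 10.45
tcp_pos: [0.5273, 0.0876, 0.3954]
tcp_rot: [-179.7, 0.1, 82.7]
wrist_force: [-1.5, -0.7, -6.2]
gripper_width: 0.0097
gripper_force: 30.0
```

Request:
servo_tool --steps '[1, -30, 8, 0, 0, 1, -30, 8, 0, 0, 1, -30, 7, 0, 0, 1, -30, 7, 0, 0, 1, -30, 7, 0, 0, 1, -30, 7, 0, 0, 1, -30, 7, 0, 0, 1, -10, 3, 0, 0]'

```text
t: 11.25
tcp_pos: [0.5526, -0.1407, 0.3948]
tcp_rot: [-179.6, 0.1, 82.3]
wrist_force: [-0.6, -0.2, -6.3]
gripper_width: 0.0097
gripper_force: 30.0
```

Request:
servo_tool --steps '[1, 0, 0, 0, 0, 1, 0, 0, 0, 0, 1, 0, 0, 0, 0]'

```text
t: 11.55
tcp_pos: [0.554, -0.1334, 0.398]
tcp_rot: [-179.9, -0.1, 82.9]
wrist_force: [1.9, -0.9, -5.4]
gripper_width: 0.0095
gripper_force: 30.0
```

```bash
cat > pl.py <<'E'
from h import *
import sys
np.set_printoptions(precision=4,suppress=True)
o=observe();print(o["tcp_pos"],o["tcp_rot"],o["gripper_width"],o["wrist_force"])
for n in("scene","side"):
    p=get_image(n);C=cloud(p)
    r=trace("tall_plate",p)
    if not r: print("none");continue
    r=r[0];m=cv2.erode(r["pixels"].astype(np.uint8),np.ones((2,2)))>0
    X=C[m&(p["z_map"]>0)];X=X[(abs(X-np.median(X,0))<.12).all(1)]
    c=np.median(X,0);print(n,r["score"],len(X),c,X.min(0),X.max(0))
    v=np.linalg.svd(X-X.mean(0))[2];print("normal",v[2])
    # lower edge: lowest z per y bin
    for y in np.arange(-.22,-.04,.02):
        S=X[abs(X[:,1]-y)<.01]
        if len(S)>5: print(round(y,2),np.percentile(S[:,2],[1,99]),end="; ")
    print()
    cr=p["color"][60:220,120:320] if n=="scene" else p["color"][100:300,220:420]
    cv2.imwrite("pics/%s_%s.png"%(sys.argv[1],n),cv2.resize(cr,None,fx=3,fy=3,interpolation=cv2.INTER_CUBIC)[...,::-1])
E
python3 pl.py p1
```

```text
[ 0.554  -0.1334  0.398 ] [-179.93     -0.0684   82.8627] 0.009529285402238382 [ 1.9185 -0.8516 -5.4301]
scene 0.7 1079 [ 0.5627 -0.1179  0.352 ] [ 0.5471 -0.2111  0.2695] [ 0.574  -0.0695  0.4406]
normal [ 0.9944 -0.1053 -0.0018]
-0.2 [0.27   0.4261]; -0.18 [0.2744 0.4284]; -0.16 [0.2748 0.4098]; -0.14 [0.2742 0.4058]; -0.12 [0.2758 0.4312]; -0.1 [0.276  0.4316]; -0.08 [0.2762 0.4319]; 
side 0.97 2261 [ 0.5477 -0.1721  0.3599] [ 0.5396 -0.2161  0.2728] [ 0.564  -0.0742  0.4323]
normal [-0.9937  0.1121  0.0008]
-0.22 [0.2751 0.43  ]; -0.2 [0.2752 0.4308]; -0.18 [0.2771 0.431 ]; -0.16 [0.2776 0.4308]; -0.14 [0.2764 0.4312]; -0.12 [0.2786 0.4089]; -0.1 [0.2801 0.4059]; -0.08 [0.2832 0.3884];
```

View pics/p1_scene.png

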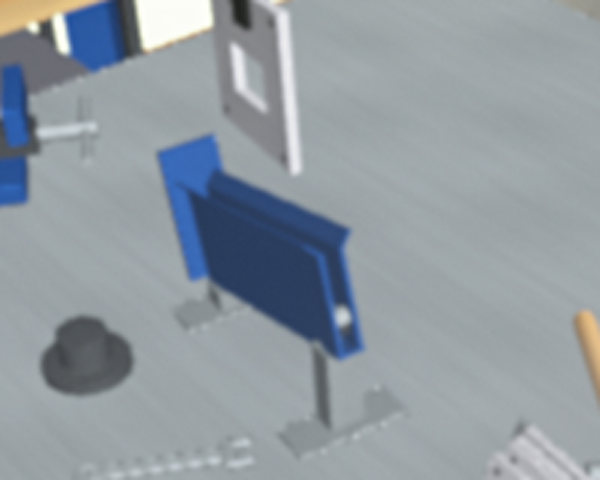

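Request:
servo_tool --steps '[1, 0, 0, 20, 0, 1, 0, 0, 20, 0, 1, 0, 0, 15, 0, 1, 0, 0, 8, 0, 1, 0, 0, 7, 0, 1, 0, 0, 0, 0]'

```text
t: 12.35
tcp_pos: [0.554, -0.1357, 0.328]
tcp_rot: [-179.9, -0.0, 82.7]
wrist_force: [-0.3, 0.3, -5.7]
gripper_width: 0.0097
gripper_force: 30.0
```

Request:
servo_tool --steps '[1, 0, 0, 5, 0, 1, 0, 0, 5, 0, 1, 0, 0, 0, 0]'

```text
t: 12.65
tcp_pos: [0.5539, -0.1359, 0.318]
tcp_rot: [-179.9, 0.0, 82.7]
wrist_force: [-0.0, 0.0, -7.1]
gripper_width: 0.0097
gripper_force: 30.0
```

Request:
servo_tool --steps '[1, 0, 0, 6, 0, 1, 0, 0, 6, 0, 1, 0, 0, 0, 0]'

```text
t: 12.95
tcp_pos: [0.5535, -0.1359, 0.3053]
tcp_rot: [-179.9, -0.0, 82.7]
wrist_force: [-0.6, -0.1, -6.2]
gripper_width: 0.0098
gripper_force: 30.0
```

Request:
servo_tool --steps '[1, 0, 0, 6, 0, 1, 0, 0, 6, 0, 1, 0, 0, 0, 0]'

```text
t: 13.25
tcp_pos: [0.5535, -0.1359, 0.2933]
tcp_rot: [-179.9, -0.0, 82.7]
wrist_force: [-0.6, 0.3, -6.6]
gripper_width: 0.0095
gripper_force: 30.0
```

Request:
servo_tool --steps '[1, 0, 0, 6, 0, 1, 0, 0, 6, 0, 1, 0, 0, 6, 0, 1, 0, 0, 6, 0, 1, 0, 0, 0, 0]'

```text
t: 13.75
tcp_pos: [0.5535, -0.1359, 0.2693]
tcp_rot: [-179.9, -0.0, 82.7]
wrist_force: [-0.1, -0.2, -6.7]
gripper_width: 0.0098
gripper_force: 30.0
```

Request:
servo_tool --steps '[1, 0, 0, 3, 0, 1, 0, 0, 3, 0, 1, 0, 0, 0, 0]'

```text
t: 14.05
tcp_pos: [0.554, -0.1359, 0.2641]
tcp_rot: [-180.0, -0.0, 82.7]
wrist_force: [0.2, 0.1, -5.6]
gripper_width: 0.0097
gripper_force: 30.0
```

Request:
servo_tool --steps '[1, 0, 0, 3, 0, 1, 0, 0, 0, 0]'

```text
t: 14.25
tcp_pos: [0.554, -0.1359, 0.2612]
tcp_rot: [-180.0, 0.0, 82.7]
wrist_force: [-0.3, 0.6, -7.2]
gripper_width: 0.01
gripper_force: 30.0
```

Request:
servo_tool --steps '[1, 0, 0, 3, 0, 1, 0, 0, 0, 0]'

```text
t: 14.45
tcp_pos: [0.554, -0.1359, 0.2581]
tcp_rot: [-180.0, -0.0, 82.7]
wrist_force: [-0.7, 0.1, -6.0]
gripper_width: 0.0097
gripper_force: 30.0
```

Request:
servo_tool --steps '[1, 0, 0, 3, 0, 1, 0, 0, 0, 0]'

```text
t: 14.65
tcp_pos: [0.5539, -0.1359, 0.2551]
tcp_rot: [-180.0, 0.0, 82.7]
wrist_force: [0.2, 0.3, -6.2]
gripper_width: 0.0099
gripper_force: 30.0
```

Request:
servo_tool --steps '[1, 0, 0, 3, 0, 1, 0, 0, 0, 0]'

```text
t: 14.85
tcp_pos: [0.5546, -0.1361, 0.2531]
tcp_rot: [179.9, 0.0, 82.6]
wrist_force: [-0.6, 0.2, -3.9]
gripper_width: 0.01
gripper_force: 30.0
```

Request:
servo_tool --steps '[1, 0, 0, 2, 0, 1, 0, 0, 0, 0]'

```text
t: 15.05
tcp_pos: [0.5551, -0.1368, 0.2525]
tcp_rot: [179.8, 0.1, 82.6]
wrist_force: [-2.1, -0.3, 4.7]
gripper_width: 0.0101
gripper_force: 30.0
```

Request:
servo_tool --steps '[1, 0, 0, 1, 0, 1, 0, 0, 0, 0]'

```text
t: 15.25
tcp_pos: [0.5552, -0.1373, 0.2523]
tcp_rot: [179.8, 0.1, 82.6]
wrist_force: [-2.5, -2.6, 8.2]
gripper_width: 0.01
gripper_force: 30.0
```

Request:
servo_tool --steps '[1, 0, 0, 1, 0, 1, 0, 0, 0, 0]'

```text
t: 15.45
tcp_pos: [0.5555, -0.138, 0.2519]
tcp_rot: [179.7, 0.2, 82.6]
wrist_force: [-2.7, -3.1, 11.2]
gripper_width: 0.0096
gripper_force: 30.0
```

Request:
servo_tool --steps '[1, 0, 0, -1, 0, 0.9, 0, 0, 0, 0, 0.9, 0, 0, 0, 0]'

```text
t: 15.75
tcp_pos: [0.5552, -0.1376, 0.2521]
tcp_rot: [179.8, 0.2, 82.6]
wrist_force: [-2.1, -3.0, 7.9]
gripper_width: 0.0101
gripper_force: 30.0
```

Request:
servo_tool --steps '[0.892, 0, 0, 0, 0, 0.892, 0, 0, 0, 0]'

```text
t: 15.95
tcp_pos: [0.5552, -0.1377, 0.2521]
tcp_rot: [179.8, 0.2, 82.6]
wrist_force: [-2.6, -2.6, 7.2]
gripper_width: 0.0098
gripper_force: 20.3
```

Request:
servo_tool --steps '[0.889, 0, 0, 0, 0, 0.889, 0, 0, 0, 0]'

```text
t: 16.15
tcp_pos: [0.5553, -0.1379, 0.252]
tcp_rot: [179.8, 0.2, 82.6]
wrist_force: [-1.9, -3.5, 6.9]
gripper_width: 0.01
gripper_force: 12.7
```

Request:
servo_tool --steps '[0.888, 0, 0, 1, 0, 0.888, 0, 0, 0, 0]'

```text
t: 16.35
tcp_pos: [0.5556, -0.1387, 0.2517]
tcp_rot: [179.7, 0.2, 82.6]
wrist_force: [-1.3, -4.1, 8.7]
gripper_width: 0.0102
gripper_force: 11.6
```

The uphill corner is lodged on a roller. I'll lift, shift uphill, then rotate the plate about that corner by moving downhill and down.

Request:
servo_tool --steps '[1, 0, 0, 0, 0, 1, 0, 0, 0, 0, 1, 0, 0, -12, 0, 1, 0, 0, -12, 0, 1, 19, 0, 0, 0, 1, 19, 0, 0, 0, 1, 0, 0, 0, 0, 1, 0, 0, 0, 0]'

```text
t: 17.15
tcp_pos: [0.559, -0.0974, 0.2725]
tcp_rot: [-180.0, 0.0, 82.8]
wrist_force: [-0.2, -0.0, -6.5]
gripper_width: 0.0099
gripper_force: 30.0
```

```bash
python3 pl.py p2
```

```text
[ 0.559  -0.0974  0.2725] [-179.9819    0.0055   82.7847] 0.009912915206825546 [-0.1607 -0.0111 -6.548 ]
scene 0.97 551 [ 0.5676 -0.0786  0.2537] [ 0.5517 -0.1728  0.1804] [ 0.5771 -0.0357  0.3089]
normal [ 0.9941 -0.1078 -0.015 ]
-0.16 [0.1818 0.2906]; -0.14 [0.1847 0.2973]; -0.12 [0.1881 0.2581]; -0.1 [0.2436 0.266 ]; -0.08 [0.2208 0.3061]; -0.06 [0.2083 0.3074]; 
side 0.61 1128 [ 0.5517 -0.144   0.2483] [ 0.5444 -0.1808  0.151 ] [ 0.576  -0.0429  0.3067]
normal [-0.9924  0.1229 -0.0008]
-0.18 [0.1614 0.3026]; -0.16 [0.177  0.3038]; -0.14 [0.1773 0.3043]; -0.12 [0.1864 0.3052]; -0.1 [0.1867 0.3042]; -0.08 [0.1897 0.2635]; -0.06 [0.2005 0.2676];
```

Request:
servo_tool --steps '[1, 0, 0, 3, 0, 1, 0, 0, 3, 0, 1, 0, 0, 0, 0]'

```text
t: 17.65
tcp_pos: [0.5593, -0.0984, 0.2668]
tcp_rot: [180.0, -0.0, 82.6]
wrist_force: [1.8, 0.4, -3.0]
gripper_width: 0.0101
gripper_force: 30.0
```

Request:
servo_tool --steps '[1, 0, 0, 2, 0, 1, 0, 0, 0, 0]'

```text
t: 17.85
tcp_pos: [0.5594, -0.0984, 0.2651]
tcp_rot: [179.9, 0.0, 82.6]
wrist_force: [-0.7, -0.8, -0.4]
gripper_width: 0.0099
gripper_force: 30.0
```

Request:
servo_tool --steps '[1, 0, 0, 2, 0, 1, 0, 0, 0, 0]'

```text
t: 18.05
tcp_pos: [0.5594, -0.0986, 0.263]
tcp_rot: [179.9, 0.0, 82.6]
wrist_force: [-0.3, -0.1, 1.3]
gripper_width: 0.0098
gripper_force: 30.0
```

Request:
servo_tool --steps '[1, -4, 0, 2, 0, 1, 0, 0, 0, 0]'

```text
t: 18.25
tcp_pos: [0.5586, -0.1033, 0.2605]
tcp_rot: [180.0, 0.0, 82.6]
wrist_force: [0.5, -2.6, 1.9]
gripper_width: 0.0097
gripper_force: 30.0
```

Request:
servo_tool --steps '[1, -4, 0, 2, 0, 1, 0, 0, 0, 0]'

```text
t: 18.45
tcp_pos: [0.558, -0.1073, 0.2583]
tcp_rot: [180.0, 0.0, 82.6]
wrist_force: [-0.3, -1.9, 1.0]
gripper_width: 0.0097
gripper_force: 30.0
```

Request:
servo_tool --steps '[1, -4, 0, 2, 0, 1, 0, 0, 0, 0]'

```text
t: 18.65
tcp_pos: [0.5574, -0.1109, 0.2561]
tcp_rot: [-180.0, 0.0, 82.6]
wrist_force: [-0.1, -1.6, 0.7]
gripper_width: 0.0101
gripper_force: 30.0
```

Request:
servo_tool --steps '[1, -3, 0, 2, 0, 1, 0, 0, 0, 0]'

```text
t: 18.85
tcp_pos: [0.5571, -0.1139, 0.2543]
tcp_rot: [-180.0, 0.0, 82.6]
wrist_force: [-1.3, -3.0, 2.4]
gripper_width: 0.0096
gripper_force: 30.0
```

Request:
servo_tool --steps '[1, -3, 0, 2, 0, 1, 0, 0, 0, 0]'

```text
t: 19.05
tcp_pos: [0.5569, -0.1169, 0.2526]
tcp_rot: [180.0, 0.0, 82.6]
wrist_force: [-0.3, -3.2, 3.5]
gripper_width: 0.0096
gripper_force: 30.0
```

```bash
python3 pl.py p3
```

```text
[ 0.5569 -0.1169  0.2526] [179.9757   0.0453  82.6284] 0.009625186767082334 [-0.293  -3.2038  3.5425]
scene 0.58 496 [ 0.5674 -0.0902  0.24  ] [ 0.5357 -0.1861  0.1788] [ 0.577  -0.0376  0.3015]
normal [ 0.9942 -0.1062 -0.0158]
-0.18 [0.1943 0.2697]; -0.16 [0.1803 0.2687]; -0.14 [0.1803 0.2398]; -0.12 [0.2185 0.2429]; -0.1 [0.2277 0.2944]; -0.08 [0.2072 0.2991]; -0.06 [0.2046 0.3001]; 
side 0.92 826 [ 0.5506 -0.1558  0.2354] [ 0.5433 -0.1996  0.1379] [ 0.5752 -0.0512  0.2836]
normal [-0.9915  0.1294 -0.0091]
-0.2 [0.2295 0.266 ]; -0.18 [0.1647 0.2722]; -0.16 [0.1486 0.2773]; -0.14 [0.1784 0.2829]; -0.12 [0.1586 0.283 ]; -0.1 [0.168  0.2286]; -0.08 [0.1735 0.2435]; -0.06 [0.1818 0.2472];
```

View pics/p3_side.png

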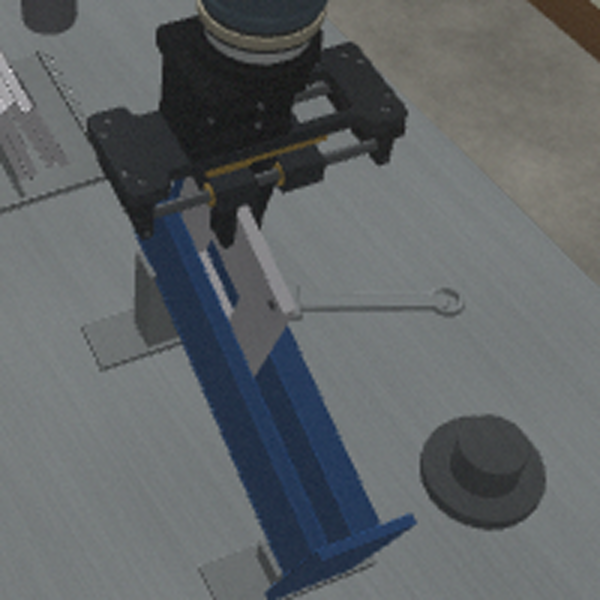

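The side view shows the plate flat in the slot's upper half (top-edge slope ≈0.28), at about (255,280) in the crop, pressing on the rollers with about 10 N. Next I'll nudge, ease off and release.

Request:
servo_tool --steps '[1, -1, 0, 1, 0, 1, 0, 0, 0, 0]'

```text
t: 19.45
tcp_pos: [0.557, -0.1173, 0.2525]
tcp_rot: [179.9, 0.0, 82.7]
wrist_force: [-1.1, -3.1, 7.0]
gripper_width: 0.0099
gripper_force: 30.0
```

Request:
servo_tool --steps '[1, 0, 0, -1, 0, 1, 0, 0, 0, 0, 0.4, 0, 0, 0, 0, 0.4, 0, 0, 0, 0, 0.4, 0, 0, 0, 0, 0.4, 0, 0, 0, 0, 0.4, 0, 0, 0, 0, 0.4, 0, 0, 0, 0]'

```text
t: 20.25
tcp_pos: [0.5567, -0.1169, 0.2525]
tcp_rot: [-180.0, -0.0, 82.7]
wrist_force: [-0.1, 0.3, 0.2]
gripper_width: 0.0483
gripper_force: 0.0
```

Request:
servo_tool --steps '[0.2, 0, 0, 0, 0, 0.2, 0, 0, 0, 0, 0.2, 0, 0, 0, 0, 0.2, 0, 0, 0, 0, 0.2, 0, 0, 0, 0, 0.2, 0, 0, 0, 0, 0.2, 0, 0, 0, 0]'

```text
t: 20.95
tcp_pos: [0.5567, -0.117, 0.2526]
tcp_rot: [180.0, 0.0, 82.7]
wrist_force: [-0.1, 0.3, 0.8]
gripper_width: 0.0698
gripper_force: 0.0
```

```bash
python3 pl.py p4
```

```text
[ 0.5567 -0.117   0.2526] [179.994    0.0005  82.6697] 0.06975476365637888 [-0.0889  0.3041  0.7503]
scene 0.57 234 [ 0.5478 -0.2587  0.1847] [ 0.518  -0.3184  0.1377] [ 0.5588 -0.17    0.2316]
normal [ 0.992  -0.1076 -0.0658]
-0.22 [0.1925 0.2275]; -0.2 [0.167  0.1918]; -0.18 [0.164  0.1974]; 
side 0.69 1381 [ 0.5371 -0.2604  0.2131] [ 0.5257 -0.3339  0.123 ] [ 0.5575 -0.1775  0.2617]
normal [-0.9918  0.1281  0.0009]
-0.22 [0.1342 0.2591]; -0.2 [0.136  0.2615]; -0.18 [0.1575 0.2085];
```

View pics/p4_side.png

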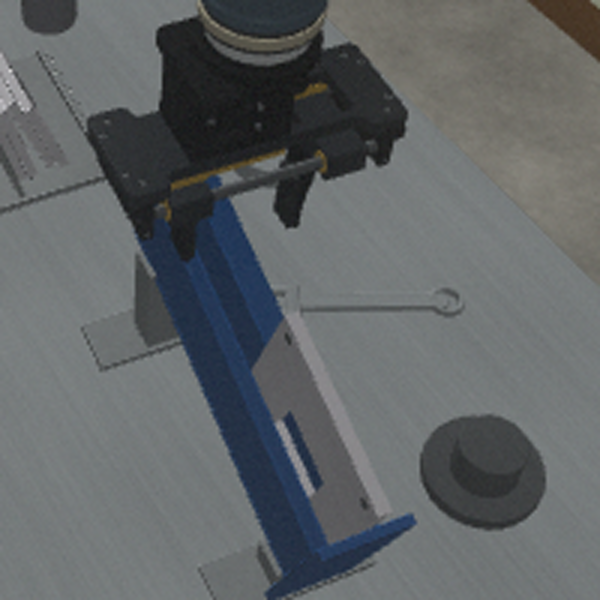

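The plate has rolled to the stop (crop ~(320,430)). I'll retreat upward and check numerically that it's at rest.

Request:
servo_tool --steps '[0.2, 0, 0, -20, 0, 0.2, 0, 0, -30, 0, 0.2, 0, 0, -30, 0, 0.2, 0, 0, -20, 0, 0.2, 0, 0, 0, 0, 0.2, 0, 0, 0, 0, 0.2, 0, 0, 0, 0]'

```text
t: 21.85
tcp_pos: [0.5559, -0.1171, 0.351]
tcp_rot: [-179.9, -0.0, 82.7]
wrist_force: [-0.6, -0.6, -0.5]
gripper_width: 0.0694
gripper_force: 0.0
```

```bash
python3 - <<'E'
from h import *
np.set_printoptions(precision=4,suppress=True)
O=np.array([.5359,-.2804,.0514]);h=np.array([-.1267,-.9919,0])
d=.961*h-[0,0,.2764];n=.2764*h+[0,0,.961];R=np.array([d,np.cross(n,d),n])
print(observe()["wrist_force"],observe()["tcp_pos"])
for k in("side","scene","side"):
    p=get_image(k);C=cloud(p);r=trace("tall_plate",p)
    m=cv2.erode(r[0]["pixels"].astype(np.uint8),np.ones((2,2)))>0
    X=(C[m&(p["z_map"]>0)]-O)@R.T
    print(k,r[0]["score"],np.percentile(X,1,0),np.percentile(X,50,0),np.percentile(X,99,0))
E
```

```text
[-0.5659 -0.6324 -0.4619] [ 0.5559 -0.1171  0.351 ]
side 0.71 [-0.1312 -0.0036  0.0641] [-0.0623 -0.0023  0.1528] [0.0038 0.0067 0.1824]
scene 0.85 [-0.1393 -0.0083  0.0858] [-0.0864  0.0085  0.1401] [-0.004   0.0116  0.1818]
side 0.94 [-0.1291 -0.0036  0.0633] [-0.0582 -0.0023  0.1522] [0.0037 0.0118 0.1825]
```

```bash
python3 -c "
from bench import *
print(hand_in())"
```

```text
the job is handed in; nothing more can be done
None
```

I handed the job in at about 22 s of the allowed 64. The tall plate was set on the rollers while held, let go in the lane's upper half, and rolled down to rest against the stop. In the last clear view of the rack, just after the lift, the other four plates were still leaning in it. No verdict was returned.

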